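Pop open the remote box, ease its lid back and stow the remote

TASK

Press the release bar on the sloping front of the wooden box so that its lid pops up, then steady the lid and ease it all the way back to its stop without letting it flop over. Then lower the black remote gently into the box so that it lies flat on the floor with its buttons up, leave the lid standing open, and do not disturb the coaster or the pen cup.

Things in the scene. Friction and masses are not known exactly. Their poses are not given: they have to be found in the camera images.
- box: Wooden remote box fixed to the console, 150 mm deep (its x) x 130 mm wide (its y) x 75 mm high to the rim, with a sloping nose that reaches 46 mm further out at the front (its -x side, which faces to the robot's right, or right and away from it). Origin at the centre of the 150 x 130 underside, z up. Walls 6 mm; the flat inner floor is 35 mm above the underside, so the inside is 138 mm (x) x 118 mm (y) x 40 mm deep. The closed lid makes it 83 mm high
- button (a joint): Travel of the release bar into the nose: 0 out, 0.007 m fully in. It springs back; about 1.5 N starts it and 5 N takes it fully in. The latch lets go at about 0.005 to 0.006 m
- button_top (a point): Centre of the outer face of the release bar, an aluminium bar 60 mm long (box y) and 22 mm high up the slope, standing 8 mm out of the sloping front of the nose, 46 mm above the console and 105 mm in front of the box centre. The point's z axis is the face's outward normal: it leans 42 degrees from vertical towards the box's front (-x); pressing goes along -z. The clear lip of the closed lid overhangs the bar, so it cannot be reached straight from above
- lid (a joint): Lid angle: 0 closed, grows as the free front edge rises. Once unlatched a sprung lifter raises it to about 0.85 rad (49 degrees) in about a second and it rests there; above that the hinge is free: let go below 1.57 rad it falls back to 0.85, beyond that it falls backward by itself and rests leaning at its stop at 1.9 rad. Arriving there faster than 1.6 rad/s counts as flopping
- lid_hinge (a point): Middle of the lid's hinge line (along the box's y), at the rear of the box: 75 mm behind the box centre and 79 mm above the console. A small sprung steel lifter tab (25 mm long, 12 mm wide) stands up at the hinge when the lid is open, 45 mm to the box's +y side
- lid_edge (a point): Middle of the lid's free front edge, half-way through its 8 mm thickness, 187 mm from the hinge line. The point's x axis points along the lid from this edge to the hinge, z is the lid's upper face normal. Lid: plate 187 x 130 x 8 mm, 150 g, the first 37 mm from the edge clear acrylic, the rest wood. A 5 x 20 mm steel latch tongue hangs 34 mm below the underside at mid-width, 30 mm in from the edge
- remote_center (a point): Centre (half-way up) of the loose black remote, 115 mm long (its x) x 42 mm wide (its y) x 22 mm thick, about 120 g, lying flat on the console left or right of the box with its grey buttons up (its z)
- coaster: Copper-tone steel coaster, disc 100 mm across and 8 mm thick, loose, lying on the other side of the box from the remote; origin under its centre. Leave alone
- cup: Pale pink silicone pen cup, empty, 80 mm across and 100 mm tall, loose, standing beyond the box on the left; origin under its centre. Leave alone
There are look-alikes about, which are no part of the job. Of the things shaped like the box, the wooden one is meant.

How it is judged:
By the outcome, as a careful person would: the job done as asked, in the order asked, and still so for the second after the job is handed in, with the robot touching nothing.
It also fails if it takes over 72 s, if anything falls off the work surface, if the arm or the gripper's body presses on something with over 40 N, if the wrist force passes 120 N, or if a joint passes its speed limit or range.

ROBOT

A 6-joint arm with a two-finger parallel gripper is mounted at the origin on the work surface. World frame = base frame: x ahead of the robot, y to its left, z up, the work surface at z = 0. Lengths are in m, angles in rad, forces in N, time in s.
With the tool pointing down it reaches from about 0.325 to 0.9 m from the base axis. Payload 6.1 kg.
Tool frame: the origin (TCP) lies on the centre line of the jaws, within the pads' length; the fingertips stand ahead of it and the grasp point (between the pads) lies 3 mm ahead of it (bot.nose_length is the z of the fingertips in the tool frame, in m); z points along the fingers, y is the line along which they close (so a half turn about z gives the same grasp; the last joint's range is limited). The gripper opens to 85 mm and grips with 20 to 120 N. Pads are 22 mm wide; open, the fingers measure 114 mm over their backs; the gripper's body (76 mm by 85 mm) begins 54 mm behind the grasp point. The pads swing forward as they close: fully open they stand 13 mm farther back than shut.
Start: joints at [-1.339, 0.22, 1.526, -0, 1.395, -0.126], TCP at [0.219, -0.585, 0.253] pointing down, gripper open.
Joint ranges: [-2.98, 2.98], [-0.91, 2.08], [0.09, 2.57], [-1.24, 4.39], [0.2, 2.65], [-2.68, 2.68]. Speed limits (rad/s): [2.57, 2.57, 3.01, 3.14, 3.14, 3.14].

INTERFACE

Orientations are given as a rotation vector (axis times angle).
In Python, from bench import bot gives the robot as it stands. The module is installed in compiled form; this text tells all that it offers.
- The arm moves only by the tool play_rows, never from a script. Its argument "targets" is a list of rows, each an object with "travel": the shift along the tool's x, y, z each as a share of 10 cm, from -1 to 1, a list of three; "turn": the turn about the tool's z as a share of 0.5 rad, from -1 to 1. In form: [{"travel": [tx, ty, tz], "turn": turn}, ...]. A call has 1 to 12 rows; each row is the pose to reach, as a shift and turn from the pose commanded when the call began, along the tool's axes at that moment; what a row does not reach only later rows make up. A row lasts 1/10 s, in which the tool goes at most 50 mm and 8.59 degrees, less where a joint would pass 70% of its speed; a pose out of reach is approached as far as the arm can. A call with a number of a shift or a turn outside -1 to 1 is refused whole. A call with a gripper value outside its range is refused whole. "grip" is the opening, from -1 (shut) to 1 (fully open), set as the call begins (left out, the last holds). The fingers move at their own pace and stop on an object; "grip_force" is the grip in N (left out, the last holds). Time passes only in rows, so rows that repeat a pose let the fingers close. It gives the time, the measured TCP pose, the force, the opening and the grip force at its end, in the units of the state.
- bot.observe(): the state, without advancing time (a new reading comes with each control period).
- bot.grab_frame(name): name is "scene" or "top" or "wrist"; returns a dict with "img" (384x512x3 uint8, red, green, blue), "z_map" (384x512 float32, m along the optical axis (not along the pixel's ray), 0 where there is no reading), "fx", "fy", "cx", "cy" (pixels), "origin" and "orientation" of the camera in the world. Camera axes: x right, y down, z forward; pixel columns grow to the right and rows downward; lengths in m; the calibration is good to about 2 mm. The wrist camera is an equidistant fisheye: a pixel r from the principal point sees the ray r / f radians off the axis. A picture is of the moment at which its call begins.
- bot.hand_in(): hands the job in; it is judged then, once.
Trained networks look in a picture, given as the dict that the camera call returned (one of the last four; its "shot" number tells which), for a name from the list of things; names that differ only in an ending like _2 or _b are one class to them, and where a whole thing is asked for, a point or a joint stands for the part that bears it (a point fixed in the world has none). Each returns a list of dicts, best first, with "confidence" (0 to 1); they miss things now and then, are a little off and sometimes report something else, mostly with a low value. They report only what shows in the picture. A call takes as long as a camera call. They do not tell look-alikes from the thing itself.
- bot.outline_of(picture, label): "region" (384x512 bool, what is visible of it).
- bot.spot_point(picture, label): "xyz" ([x, y, z] in m, in world coordinates, good to about 4 mm: a listed point, or the origin of a listed thing).
The state is a dict: "time": time; "joint_pos": joint angles; "joint_velocities": joint speeds; "tau": joint torques, N m; "eef_pos": TCP position; "orientation": TCP orientation; "contact_force": force on the tool from outside, world axes, zero at the start; "wrist_torque": the same for the moment, N m; "opening": opening from 0.0 (shut) to 1.0 (fully open); "gripper_force": force on a finger pad.
Only numpy, scipy, OpenCV 4.12 (cv2) and the standard library are available. Lean on these libraries where they do the work, as an engineer would, in place of code of your own. Each camera call takes 0.05 s, during which the arm holds its last target. There are 200 camera calls.

## Working session

There is one attempt and no reset: what is moved stays moved. The work goes in short steps, Python scripts to look and compute and a tool call to move; the robot and the scene stay as the last step left them, time stands still between calls to the robot, and variables do not carry over. Pictures are saved under pics/ and viewed, at most 10 in all, crops included, and the job is handed in when it is done.

Besides the shell and the picture viewer there is one more tool, called after ">>>" by a JSON object that holds its "name" and its "arguments". play_rows: Moves the arm, as the interface text tells. Shift numbers are shares of 10 cm and turn numbers shares of 0.5 rad, none past 1 either way. Its arguments: {"type":"object","properties":{"targets":{"type":"array","items":{"type":"object","properties":{"travel":{"type":"array","items":{"type":"number","minimum":-1,"maximum":1}},"turn":{"type":"number","minimum":-1,"maximum":1}}}},"grip":{"type":"number"},"grip_force":{"type":"number"}},"required":["targets"]}

```bash
mkdir -p pics; cat > h.py <<'E'
import numpy as np, cv2
from scipy.spatial.transform import Rotation as R
from bench import bot
def save(p,name): cv2.imwrite('pics/'+name+'.png',cv2.cvtColor(p['img'],cv2.COLOR_RGB2BGR))
def rot(o):
    o=np.array(o,float)
    if o.shape==(3,3): return R.from_matrix(o)
    return R.from_rotvec(o) if o.size==3 else R.from_quat(o)
def cloud(p,mask):
    v,u=np.nonzero(mask&(p['z_map']>0)); z=p['z_map'][v,u]
    c=np.c_[(u-p['cx'])/p['fx']*z,(v-p['cy'])/p['fy']*z,z]
    return rot(p['orientation']).apply(c)+np.array(p['origin'])
def st():
    s=bot.observe(); print('t',round(s['time'],2),'tcp',np.round(s['eef_pos'],4),'rv',np.round(s['orientation'],3),'F',np.round(s['contact_force'],1),'op',round(s['opening'],3),'q',np.round(s['joint_pos'],3)); return s
E
python3 - <<'E'
from h import *
s=st(); print(bot.nose_length, rot(s['orientation']).as_matrix().round(3))
for n in ['top','scene']:
    p=bot.grab_frame(n); save(p,n+'0'); print(n,np.round(p['origin'],3),np.round(p['orientation'],3),p['fx'],p['shot'])
    for l in ['box','button_top','lid_hinge','lid_edge','remote_center','coaster','cup']:
        print(l,[(np.round(d['xyz'],3).tolist(),round(d['confidence'],2)) for d in bot.spot_point(p,l)])
a=cv2.imread('pics/top0.png');b=cv2.imread('pics/scene0.png')
cv2.imwrite('pics/a.png',cv2.resize(np.vstack([a,b]),None,fx=.78,fy=.78))
E
```

```text
t 0.0 tcp [ 0.2188 -0.5849  0.2522] rv [-3.09  -0.559  0.   ] F [ 0.5 -1.2 -1.1] op 1.0 q [-1.339  0.221  1.528  0.     1.395 -0.126]
0.022 [[ 0.937  0.35  -0.   ]
 [ 0.35  -0.937  0.002]
 [ 0.    -0.002 -1.   ]]
top [ 0.394 -0.017  0.907] [-2.156  2.159 -0.051] 351.64050672298947 1
box [([0.27, 0.265, 0.001], 0.61), ([0.545, 0.06, -0.003], 0.57)]
button_top [([0.315, 0.168, 0.045], 0.6)]
lid_hinge [([0.231, 0.325, 0.081], 0.82), ([0.543, 0.056, -0.0], 0.62), ([0.528, 0.127, 0.078], 0.55)]
lid_edge [([0.564, -0.053, 0.085], 0.95), ([0.315, 0.164, 0.076], 0.92)]
remote_center [([0.483, -0.338, 0.014], 0.83)]
coaster [([0.465, 0.379, 0.003], 0.9), ([0.561, -0.053, 0.082], 0.7)]
cup [([0.656, 0.221, 0.002], 0.56)]
scene [1.004 0.304 0.955] [-1.397 -2.354  0.731] 409.944835621331 2
box [([0.545, 0.052, 0.002], 0.68), ([0.263, 0.267, 0.006], 0.58)]
button_top [([0.319, 0.172, 0.046], 0.43)]
lid_hinge [([0.231, 0.334, 0.08], 0.68), ([0.53, 0.128, 0.078], 0.66)]
lid_edge [([0.319, 0.164, 0.078], 0.81)]
remote_center [([0.483, -0.337, 0.018], 0.66)]
coaster [([0.465, 0.377, -0.002], 0.92)]
cup [([0.654, 0.222, 0.003], 0.68)]
```

View pics/a.png

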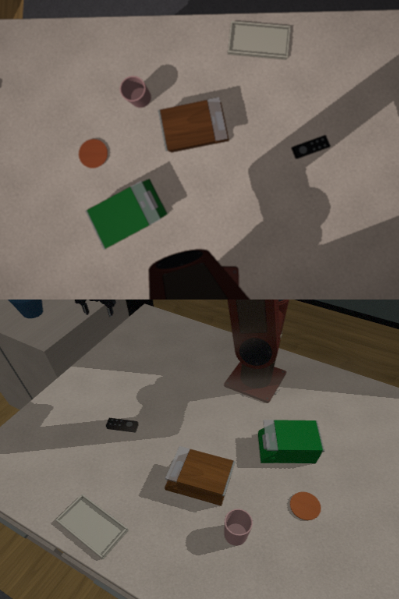

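The tool stays vertical, and the lip overhangs the bar by about 7 mm. A vertical finger would hit the lid edge before pressing the bar far enough. So I plan to hold the remote horizontally, reach under the lip with it and press the bar.

Next I'll refine the poses of the box and the remote.

```bash
python3 - <<'E'
from h import *
p=bot.grab_frame('top')
for l in ['box','lid','remote_center','coaster','cup']:
    for d in bot.outline_of(p,l):
        c=cloud(p,d['region']); 
        if len(c)<30: continue
        t=c[c[:,2]>np.percentile(c[:,2],95)-0.012]
        print(l,round(d['confidence'],2),len(c),'zmed',np.median(t[:,2]).round(4),'rect',[np.round(x,4) for x in cv2.minAreaRect(t[:,:2].astype(np.float32))],'mean',t.mean(0).round(3))
        if 'remote' in l:
            e=np.linalg.svd(t[:,:2]-t[:,:2].mean(0),full_matrices=False)[2][0]; print('yaw',np.degrees(np.arctan2(e[1],e[0])))
w=bot.grab_frame('wrist'); save(w,'w0')
print(dir(bot))
E
```

```text
box 0.81 4638 zmed 0.0828 rect [array([0.5465, 0.0391]), array([0.1303, 0.193 ]), np.float64(11.3273)] mean [0.545 0.038 0.083]
box 0.81 5159 zmed 0.0822 rect [array([0.2722, 0.2483]), array([0.1302, 0.1936]), np.float64(28.0981)] mean [0.272 0.246 0.082]
box 0.5 832 zmed 0.0218 rect [array([ 0.4815, -0.3381]), array([0.0419, 0.1151]), np.float64(19.8877)] mean [ 0.481 -0.337  0.022]
lid 0.82 4259 zmed 0.0829 rect [array([0.5472, 0.0361]), array([0.1303, 0.1868]), np.float64(11.2597)] mean [0.546 0.035 0.083]
lid 0.6 4484 zmed 0.0822 rect [array([0.2737, 0.2457]), array([0.1302, 0.1873]), np.float64(28.1681)] mean [0.273 0.245 0.082]
remote_center 0.85 801 zmed 0.0218 rect [array([ 0.4815, -0.3381]), array([0.0419, 0.1151]), np.float64(19.8877)] mean [ 0.481 -0.337  0.022]
yaw -70.0032143798318
coaster 0.83 1107 zmed 0.0069 rect [array([0.4636, 0.3761]), array([0.0982, 0.0968]), np.float64(5.1849)] mean [0.463 0.376 0.007]
cup 0.65 1144 zmed 0.0973 rect [array([0.6543, 0.22  ]), array([0.0793, 0.0758]), np.float64(44.4068)] mean [0.656 0.221 0.096]
['Unreachable', '__class__', '__delattr__', '__dict__', '__dir__', '__doc__', '__eq__', '__format__', '__ge__', '__getattribute__', '__getstate__', '__gt__', '__hash__', '__init__', '__init_subclass__', '__le__', '__lt__', '__module__', '__ne__', '__new__', '__reduce__', '__reduce_ex__', '__repr__', '__setattr__', '__sizeof__', '__str__', '__subclasshook__', '__weakref__', 'grab_frame', 'hand_in', 'nose_length', 'observe', 'outline_of', 'spot_point']
```

View pics/w0.png

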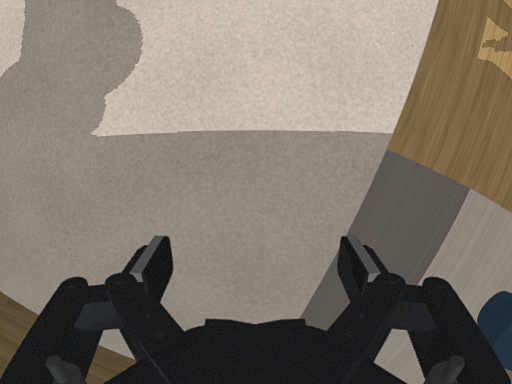

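The wrist view shows the parallel-link gripper with its pads at about (155,265) and (355,265), and nothing under it. The top view gives two poses:

| Thing | Position (x, y) | Yaw |
|---|---|---|
| Box | (0.544, 0.054) | 101.3° |
| Remote | (0.4815, -0.338) | 110° |

Next comes a small planning helper, then the approach to the remote.

```bash
cat >> h.py <<'E'
BO=np.array([0.5436,0.0543,0]); BY=np.radians(101.26)
RB=R.from_euler('z',BY)
def box(x,y,z): return RB.apply([x,y,z])+BO
def plan(*wps, start=None):
    "wps: (xyz, yaw_deg of tool x); prints shares call by call"
    if start is None:
        s=bot.observe(); x=rot(s['orientation']).apply([1,0,0]); p=np.array(s['eef_pos']); a=np.arctan2(x[1],x[0])
    else: p,a=np.array(start[0],float),np.radians(start[1])
    for t,y in wps:
        t=np.array(t,float); print('->',t.round(3),y)
        while True:
            M=np.array([[np.cos(a),np.sin(a),0],[np.sin(a),-np.cos(a),0],[0,0,-1]])
            d=M@(t-p)/0.1; da=-((np.radians(y)-a+np.pi)%(2*np.pi)-np.pi)/0.5
            if max(abs(d).max(),abs(da))<0.004: break
            k=min(1,1/abs(d).max()); dd=(d*k).round(3); w=float(np.clip(da,-1,1).round(3))
            rows=max(np.linalg.norm(dd)*2,abs(w)*28.65/8.59)
            print(dd.tolist(),w,'rows>=%.1f'%rows); p=p+M.T@dd*0.1; a=a-w*0.5
E
python3 - <<'E'
from h import *
plan(([0.4876,-0.355,0.12],109.9),([0.4876,-0.355,0.025],109.9))
E
```

```text
-> [ 0.488 -0.355  0.12 ] 109.9
[1.0, -0.366, 0.401] -1.0 rows>=3.3
[1.0, 0.15, 0.381] -1.0 rows>=3.3
[1.0, 0.759, 0.473] -1.0 rows>=3.3
[0.085, 0.19, 0.078] -0.121 rows>=0.4
-> [ 0.488 -0.355  0.025] 109.9
[0.0, -0.0, 0.95] 0.0 rows>=1.9
```

>>> {"name": "play_rows", "arguments": {"targets": [{"travel": [0.33,-0.12,0.13],"turn": -0.33},{"travel": [0.67,-0.25,0.27],"turn": -0.67},{"travel": [1,-0.37,0.4],"turn": -1},{"travel": [1,-0.37,0.4],"turn": -1},{"travel": [1,-0.37,0.4],"turn": -1}], "grip": 1}}

```text
time: 1.65
eef_pos: [0.3003, -0.5148, 0.2129]
orientation: [-2.855, -1.309, 0.0]
contact_force: [0.1, 0.5, 0.1]
opening: 0.995
gripper_force: 0.0
```

>>> {"name": "play_rows", "arguments": {"targets": [{"travel": [0.33,0.05,0.13],"turn": -0.33},{"travel": [0.67,0.1,0.25],"turn": -0.67},{"travel": [1,0.15,0.38],"turn": -1},{"travel": [1,0.15,0.38],"turn": -1},{"travel": [1,0.15,0.38],"turn": -1}]}}

```text
time: 2.15
eef_pos: [0.3766, -0.4499, 0.1753]
orientation: [2.445, 1.972, -0.0]
contact_force: [0.2, -0.1, 0.6]
opening: 1.001
gripper_force: 0.0
```

>>> {"name": "play_rows", "arguments": {"targets": [{"travel": [0.33,0.25,0.13],"turn": -0.33},{"travel": [0.67,0.5,0.3],"turn": -0.67},{"travel": [1,0.76,0.47],"turn": -1},{"travel": [1,0.76,0.47],"turn": -1},{"travel": [1,0.76,0.47],"turn": -1},{"travel": [1,0.76,0.47],"turn": -1}]}}

```text
time: 2.75
eef_pos: [0.4716, -0.3698, 0.1292]
orientation: [1.885, 2.511, -0.001]
contact_force: [0.3, -1.0, 0.5]
opening: 1.001
gripper_force: 0.0
```

```bash
python3 - <<'E'
from h import *
s=st(); print(bot.nose_length)
plan(([0.4876,-0.355,0.12],109.9),([0.4876,-0.355,0.025],109.9))
E
```

```text
t 2.75 tcp [ 0.4716 -0.3698  0.1292] rv [ 1.885e+00  2.511e+00 -1.000e-03] F [ 0.3 -1.   0.5] op 1.001 q [-0.796  0.276  1.705 -0.     1.16  -1.079]
0.022
-> [ 0.488 -0.355  0.12 ] 109.9
[0.097, 0.195, 0.092] -0.129 rows>=0.5
-> [ 0.488 -0.355  0.025] 109.9
[0.0, -0.0, 0.95] -0.0 rows>=1.9
```

>>> {"name": "play_rows", "arguments": {"targets": [{"travel": [0.1,0.195,0.1],"turn": -0.13},{"travel": [0.1,0.195,0.3],"turn": -0.13},{"travel": [0.1,0.195,0.6],"turn": -0.13},{"travel": [0.1,0.195,0.8],"turn": -0.13},{"travel": [0.1,0.195,0.95],"turn": -0.13},{"travel": [0.1,0.195,1.0],"turn": -0.13}]}}

```text
time: 3.35
eef_pos: [0.4864, -0.3537, 0.0271]
orientation: [-1.801, -2.572, -0.0]
contact_force: [-0.3, 0.3, -0.1]
opening: 1.002
gripper_force: 0.0
```

>>> {"name": "play_rows", "arguments": {"targets": [{"travel": [0,0,0.04]},{"travel": [0,0,0.04]},{"travel": [0,0,0.04]},{"travel": [0,0,0.04]},{"travel": [0,0,0.04]},{"travel": [0,0,0.04]},{"travel": [0,0,0.04]},{"travel": [0,0,0.04]}], "grip": -0.3, "grip_force": 80}}

```text
invalid input at $.targets[0]: expected keys travel, turn
```

```bash
python3 - <<'E'
from h import *
st()
E
```

```text
t 3.35 tcp [ 0.4864 -0.3537  0.0271] rv [-1.801 -2.572 -0.   ] F [-0.3  0.3 -0.1] op 1.002 q [-0.76   0.425  1.733 -0.     0.985 -1.109]
```

>>> {"name": "play_rows", "arguments": {"targets": [{"travel": [0,0,0.02],"turn": 0},{"travel": [0,0,0.02],"turn": 0},{"travel": [0,0,0.02],"turn": 0},{"travel": [0,0,0.02],"turn": 0},{"travel": [0,0,0.02],"turn": 0},{"travel": [0,0,0.02],"turn": 0},{"travel": [0,0,0.02],"turn": 0},{"travel": [0,0,0.02],"turn": 0}], "grip": -1, "grip_force": 80}}

```text
time: 4.15
eef_pos: [0.4887, -0.3541, 0.028]
orientation: [1.796, 2.574, -0.001]
contact_force: [-0.6, -1.5, 5.5]
opening: 0.467
gripper_force: 82.7
```

>>> {"name": "play_rows", "arguments": {"targets": [{"travel": [0,0,-0.1],"turn": 0},{"travel": [0,0,-0.4],"turn": 0},{"travel": [0,0,-0.8],"turn": 0},{"travel": [0,0,-1],"turn": 0},{"travel": [0,0,-1],"turn": 0}]}}

```text
time: 4.65
eef_pos: [0.4896, -0.3548, 0.1309]
orientation: [1.794, 2.57, -0.002]
contact_force: [0.5, -0.1, 0.5]
opening: 0.467
gripper_force: 81.9
```

```bash
python3 - <<'E'
from h import *
st()
p=bot.grab_frame('top')
for d in bot.outline_of(p,'remote_center')[:1]:
    c=cloud(p,d['region']);print(d['confidence'],c.shape,c.mean(0).round(3)); 
    t=c[c[:,2]<0.14];print([np.round(x,4) for x in cv2.minAreaRect(t[:,:2].astype(np.float32))])
    ux=np.array([np.cos(np.radians(109.9)),np.sin(np.radians(109.9))]); 
    a=t[:,:2]@ux; k=np.polyfit(a,t[:,2],1); print('slope along x',k, a.min(),a.max(),np.array(bot.observe()['eef_pos'])[:2]@ux, np.median(t[:,2]))
save(p,'top1')
s=bot.grab_frame('scene');save(s,'sc1')
a=cv2.imread('pics/top1.png')[100:330,250:500];b=cv2.imread('pics/sc1.png')[50:280,50:300]
cv2.imwrite('pics/b.png',cv2.resize(np.hstack([a,b]),None,fx=1.5,fy=1.5))
E
```

```text
t 4.65 tcp [ 0.4896 -0.3548  0.1309] rv [ 1.794e+00  2.570e+00 -2.000e-03] F [ 0.5 -0.1  0.5] op 0.467 q [-0.757  0.281  1.694  0.     1.159 -1.11 ]
```

View pics/b.png

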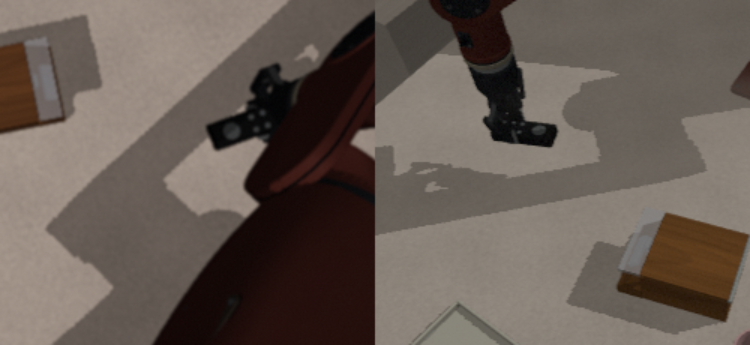

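The remote is held level, at about (235,130) and (525,133) in the two crops, gripped behind its centre. Next I'll stage it in front of the bar.

```bash
python3 - <<'E'
from h import *
s=bot.observe(); w=bot.grab_frame('wrist')
print('cam in tool',rot(s['orientation']).inv().apply(np.array(w['origin'])-s['eef_pos']).round(3))
plan((box(-0.235,0,0.085),101.26))
E
```

```text
cam in tool [ 0.074 -0.    -0.121]
-> [ 0.589 -0.176  0.085] 101.26
[0.824, 1.0, 0.25] 0.311 rows>=2.6
[0.555, 0.492, 0.143] -0.0 rows>=1.5
```

>>> {"name": "play_rows", "arguments": {"targets": [{"travel": [0.27,0.33,0.08],"turn": 0.1},{"travel": [0.55,0.67,0.16],"turn": 0.2},{"travel": [0.82,1.0,0.25],"turn": 0.31},{"travel": [0.82,1.0,0.25],"turn": 0.31},{"travel": [0.82,1.0,0.25],"turn": 0.31}]}}

```text
time: 5.35
eef_pos: [0.5523, -0.2401, 0.099]
orientation: [-1.986, -2.429, 0.002]
contact_force: [0.3, -0.5, -0.3]
opening: 0.468
gripper_force: 81.8
```

>>> {"name": "play_rows", "arguments": {"targets": [{"travel": [0.3,0.25,0.07],"turn": 0},{"travel": [0.55,0.49,0.14],"turn": 0},{"travel": [0.55,0.49,0.14],"turn": 0},{"travel": [0.55,0.49,0.14],"turn": 0},{"travel": [0.55,0.49,0.14],"turn": 0}]}}

```text
time: 5.85
eef_pos: [0.5899, -0.1797, 0.0872]
orientation: [-1.994, -2.428, 0.001]
contact_force: [0.0, -0.4, -2.4]
opening: 0.469
gripper_force: 81.8
```

```bash
python3 - <<'E'
from h import *
s=st(); tcp=RB.inv().apply(np.array(s['eef_pos'])-BO); print('tcp box',tcp.round(4))
for n in ['top','scene']:
    p=bot.grab_frame(n); save(p,n+'2')
    for d in bot.outline_of(p,'remote_center')[:2]:
        c=RB.inv().apply(cloud(p,d['region'])-BO)
        if len(c)<20: continue
        t=c[(c[:,2]<tcp[2]+.005)&(c[:,2]>tcp[2]-.012)&(c[:,0]>tcp[0]+.02)]
        print(n,d['confidence'],len(c),len(t))
        if len(t)>20: print('front x',np.percentile(t[:,0],[50,98,100]).round(4),'y',np.percentile(t[:,1],[2,98]).round(4),'zfit',np.polyfit(t[:,0]-tcp[0],t[:,2],1).round(4))
    print([ (RB.inv().apply(np.array(d['xyz'])-BO).round(4),round(d['confidence'],2)) for d in bot.spot_point(p,'button_top')])
cv2.imwrite('pics/c.png',cv2.resize(np.hstack([cv2.imread('pics/top2.png')[100:300,180:380],cv2.imread('pics/scene2.png')[100:300,150:350]]),None,fx=2,fy=2))
E
```

```text
t 5.85 tcp [ 0.5899 -0.1797  0.0872] rv [-1.994e+00 -2.428e+00  1.000e-03] F [ 0.  -0.4 -2.4] op 0.469 q [-4.230e-01  3.680e-01  1.676e+00 -1.000e-03  1.098e+00 -6.190e-01]
tcp box [-0.2385  0.0003  0.0872]
top 0.59 96 60
front x [-0.1712 -0.1655 -0.165 ] y [-0.0186  0.0067] zfit [-0.0476  0.0831]
[]
scene 0.91 460 309
front x [-0.1903 -0.165  -0.1638] y [-0.021   0.0181] zfit [-0.0146  0.0819]
[(array([0.1571, 0.1969, 0.0469]), 0.62)]
```

View pics/c.png

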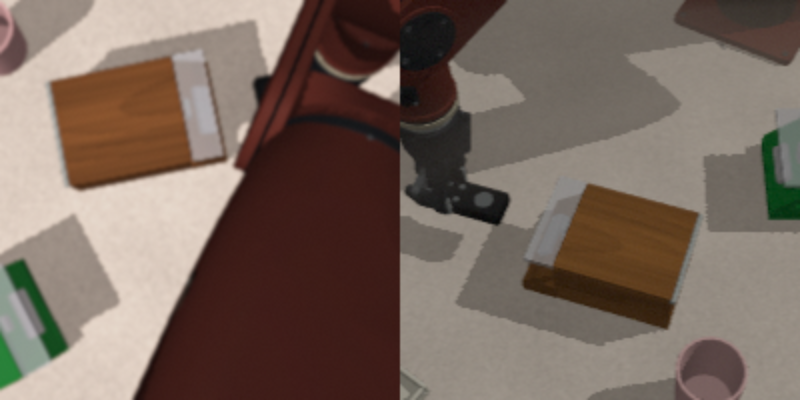

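The remote's nose is level, 74.5 mm ahead of the TCP with its underside 28 mm below it. Next I'll move it under the lip and press.

>>> {"name": "play_rows", "arguments": {"targets": [{"travel": [0.1,0,0.1],"turn": 0},{"travel": [0.3,0,0.16],"turn": 0},{"travel": [0.45,0,0.16],"turn": 0},{"travel": [0.53,0,0.16],"turn": 0},{"travel": [0.53,0,0.16],"turn": 0},{"travel": [0.53,0,0.16],"turn": 0}]}}

```text
time: 6.75
eef_pos: [0.5806, -0.1258, 0.0718]
orientation: [1.99, 2.429, 0.0]
contact_force: [-0.0, 0.2, -1.1]
opening: 0.473
gripper_force: 81.9
```

>>> {"name": "play_rows", "arguments": {"targets": [{"travel": [0.02,0,0.01],"turn": 0},{"travel": [0.04,0,0.03],"turn": 0},{"travel": [0.05,0,0.04],"turn": 0},{"travel": [0.05,0,0.04],"turn": 0}]}}

```text
time: 7.15
eef_pos: [0.5797, -0.1219, 0.0677]
orientation: [1.992, 2.427, 0.0]
contact_force: [1.6, -2.6, 0.2]
opening: 0.471
gripper_force: 82.0
```

```bash
cat > l.py <<'E'
from h import *
def lid(n='scene'):
    p=bot.grab_frame(n)
    for l in ['lid_edge','lid_hinge']:
        print(n,l,[(RB.inv().apply(np.array(d['xyz'])-BO).round(3).tolist(),round(d['confidence'],2)) for d in bot.spot_point(p,l) if np.linalg.norm(np.array(d['xyz'])[:2]-BO[:2])<.19])
    return p
E
python3 - <<'E'
from l import *
s=st(); print((RB.inv().apply(np.array(s['eef_pos'])-BO)).round(4), RB.inv().apply(s['contact_force']).round(1))
lid()
E
```

```text
t 7.15 tcp [ 0.5797 -0.1219  0.0677] rv [1.992 2.427 0.   ] F [ 1.6 -2.6  0.2] op 0.471 q [-0.34   0.343  1.751 -0.     1.046 -0.537]
[-0.1799 -0.001   0.0677] [-2.8 -1.   0.2]
scene lid_edge [([-0.11, -0.001, 0.078], 0.6)]
scene lid_hinge [([0.076, -0.001, 0.08], 0.94)]
```

Contact is starting (2.8 N back along the box's x). I'll press on.

>>> {"name": "play_rows", "arguments": {"targets": [{"travel": [0.02,0,0.015],"turn": 0},{"travel": [0.035,0,0.025],"turn": 0},{"travel": [0.035,0,0.025],"turn": 0}]}}

```text
time: 7.6
eef_pos: [0.5791, -0.1191, 0.0654]
orientation: [1.99, 2.427, -0.001]
contact_force: [0.8, -7.7, 1.6]
opening: 0.465
gripper_force: 82.3
```

```bash
python3 - <<'E'
from l import *
s=st(); print((RB.inv().apply(np.array(s['eef_pos'])-BO)).round(4), RB.inv().apply(s['contact_force']).round(1))
lid()
E
```

```text
t 7.6 tcp [ 0.5791 -0.1191  0.0654] rv [ 1.990e+00  2.427e+00 -1.000e-03] F [ 0.8 -7.7  1.6] op 0.465 q [-0.335  0.344  1.755 -0.002  1.04  -0.531]
[-0.177  -0.001   0.0654] [-7.7  0.7  1.6]
scene lid_edge [([-0.095, -0.0, 0.152], 0.67)]
scene lid_hinge [([0.076, -0.001, 0.078], 0.61)]
```

The lid has popped. I'll retreat straight out and set the remote down for now.

>>> {"name": "play_rows", "arguments": {"targets": [{"travel": [-0.2,0,-0.02],"turn": 0},{"travel": [-0.6,0,-0.02],"turn": 0},{"travel": [-1,0,-0.02],"turn": 0},{"travel": [-1,0,-0.02],"turn": 0}]}}

```text
time: 8.15
eef_pos: [0.5983, -0.2208, 0.0667]
orientation: [1.996, 2.425, -0.001]
contact_force: [0.4, 1.0, -0.7]
opening: 0.464
gripper_force: 81.8
```

>>> {"name": "play_rows", "arguments": {"targets": [{"travel": [-0.2,0,0.15],"turn": 0},{"travel": [-0.2,0,0.25],"turn": 0},{"travel": [-0.2,0,0.32],"turn": 0},{"travel": [-0.2,0,0.36],"turn": 0},{"travel": [-0.2,0,0.38],"turn": 0},{"travel": [-0.2,0,0.38],"turn": 0},{"travel": [-0.2,0,0.38],"turn": 0}]}}

```text
time: 8.85
eef_pos: [0.6024, -0.2352, 0.0294]
orientation: [1.991, 2.429, 0.0]
contact_force: [0.6, 0.0, -1.5]
opening: 0.466
gripper_force: 81.8
```

```bash
python3 - <<'E'
from l import *
s=st(); print((RB.inv().apply(np.array(s['eef_pos'])-BO)).round(4), RB.inv().apply(s['contact_force']).round(1))
lid()
E
```

```text
t 8.85 tcp [ 0.6024 -0.2352  0.0294] rv [1.991 2.429 0.   ] F [ 0.6  0.  -1.5] op 0.466 q [-0.494  0.509  1.607  0.     1.024 -0.692]
[-0.2954 -0.0012  0.0294] [-0.1 -0.6 -1.5]
scene lid_edge [([-0.052, -0.0, 0.217], 0.97)]
scene lid_hinge [([-0.002, 0.001, 0.004], 0.68)]
```

>>> {"name": "play_rows", "arguments": {"targets": [{"travel": [0,0,0.015],"turn": 0},{"travel": [0,0,0.015],"turn": 0}]}}

```text
time: 9.2
eef_pos: [0.6024, -0.2356, 0.028]
orientation: [1.992, 2.428, 0.0]
contact_force: [-0.3, 0.3, 3.7]
opening: 0.47
gripper_force: 82.2
```

>>> {"name": "play_rows", "arguments": {"targets": [{"travel": [0,0,0],"turn": 0},{"travel": [0,0,0],"turn": 0},{"travel": [0,0,0],"turn": 0},{"travel": [0,0,0],"turn": 0},{"travel": [0,0,-0.2],"turn": 0},{"travel": [0,0,-0.6],"turn": 0},{"travel": [0,0,-1],"turn": 0},{"travel": [0,0,-1],"turn": 0},{"travel": [0,0,-1],"turn": 0}], "grip": 1, "grip_force": 20}}

```text
time: 10.1
eef_pos: [0.6029, -0.236, 0.129]
orientation: [1.99, 2.427, 0.001]
contact_force: [0.2, 1.0, -0.8]
opening: 1.001
gripper_force: 0.0
```

```bash
python3 - <<'E'
from l import *
s=st()
p=bot.grab_frame('scene'); save(p,'s3')
d=bot.outline_of(p,'remote_center')[0]; c=RB.inv().apply(cloud(p,d['region'])-BO); t=c[c[:,2]>.017]
print(d['confidence'],'remote',t[:,2].max().round(3),[np.round(x,4) for x in cv2.minAreaRect(t[:,:2].astype(np.float32))])
c=box(-0.03,0,0.30); 
plan((box(-0.2,0,0.30),11.26),(box(-0.03,0,0.29),11.26),(box(-0.03,0,0.194),11.26))
E
```

```text
t 10.1 tcp [ 0.6029 -0.236   0.129 ] rv [1.990e+00 2.427e+00 1.000e-03] F [ 0.2  1.  -0.8] op 1.001 q [-0.495  0.38   1.572  0.     1.186 -0.692]
0.87 remote 0.028 [array([-0.2774, -0.0023]), array([0.0433, 0.1152]), np.float64(89.5803)]
-> [ 0.583 -0.142  0.3  ] 11.26
[0.546, 0.001, -1.0] 1.0 rows>=3.3
[0.355, -0.193, -0.741] 1.0 rows>=3.3
[-0.0, -0.0, -0.0] 1.0 rows>=3.3
[-0.0, -0.0, -0.0] 0.143 rows>=0.5
-> [0.549 0.025 0.29 ] 11.26
[-0.0, -1.0, 0.059] -0.0 rows>=2.0
[-0.001, -0.7, 0.041] -0.0 rows>=1.4
-> [0.549 0.025 0.194] 11.26
[0.0, -0.0, 0.96] -0.0 rows>=1.9
```

>>> {"name": "play_rows", "arguments": {"targets": [{"travel": [0.18,0,-0.33],"turn": 0.33},{"travel": [0.36,0,-0.67],"turn": 0.67},{"travel": [0.55,0,-1],"turn": 1},{"travel": [0.55,0,-1],"turn": 1},{"travel": [0.55,0,-1],"turn": 1}]}}

```text
time: 10.7
eef_pos: [0.591, -0.181, 0.2268]
orientation: [-2.53, -1.861, 0.001]
contact_force: [-0.1, -0.4, -0.1]
opening: 1.0
gripper_force: 0.0
```

>>> {"name": "play_rows", "arguments": {"targets": [{"travel": [0.12,-0.06,-0.25],"turn": 0.33},{"travel": [0.24,-0.13,-0.5],"turn": 0.67},{"travel": [0.355,-0.19,-0.74],"turn": 1},{"travel": [0.355,-0.19,-0.74],"turn": 1},{"travel": [0.355,-0.19,-0.74],"turn": 1}]}}

```text
time: 11.2
eef_pos: [0.5832, -0.1419, 0.2996]
orientation: [-2.911, -1.178, 0.003]
contact_force: [-0.1, -0.1, -0.4]
opening: 1.002
gripper_force: 0.0
```

>>> {"name": "play_rows", "arguments": {"targets": [{"travel": [0,0,0],"turn": 0.33},{"travel": [0,0,0],"turn": 0.67},{"travel": [0,0,0],"turn": 1},{"travel": [0,0,0],"turn": 1},{"travel": [0,0,0],"turn": 1}]}}

```text
time: 11.7
eef_pos: [0.5827, -0.1423, 0.2983]
orientation: [-3.111, -0.421, 0.007]
contact_force: [0.4, 0.4, -0.7]
opening: 0.997
gripper_force: 0.0
```

```bash
python3 - <<'E'
from l import *
s=st()
lid()
plan((box(-0.03,0,0.29),11.26),(box(-0.03,0,0.194),11.26))
E
```

```text
t 11.7 tcp [ 0.5827 -0.1423  0.2983] rv [-3.111 -0.421  0.007] F [ 0.4  0.4 -0.7] op 0.997 q [-0.371  0.138  1.536 -0.     1.472  0.931]
scene lid_edge [([-0.051, -0.001, 0.213], 0.6)]
scene lid_hinge [([0.073, -0.002, 0.077], 0.83)]
-> [0.549 0.025 0.29 ] 11.26
[0.071, -1.0, 0.057] 0.147 rows>=2.0
[-0.002, -0.702, 0.04] -0.0 rows>=1.4
-> [0.549 0.025 0.194] 11.26
[0.0, 0.0, 0.96] -0.0 rows>=1.9
```

>>> {"name": "play_rows", "arguments": {"targets": [{"travel": [0.03,-0.35,0.02],"turn": 0.15},{"travel": [0.05,-0.7,0.04],"turn": 0.15},{"travel": [0.07,-1,0.06],"turn": 0.15},{"travel": [0.07,-1,0.06],"turn": 0.15}]}}

```text
time: 12.25
eef_pos: [0.5631, -0.0406, 0.2946]
orientation: [-3.125, -0.31, 0.002]
contact_force: [-0.1, 0.0, 0.3]
opening: 1.002
gripper_force: 0.0
```

>>> {"name": "play_rows", "arguments": {"targets": [{"travel": [0,-0.35,0.02],"turn": 0},{"travel": [0,-0.7,0.04],"turn": 0},{"travel": [0,-0.7,0.04],"turn": 0},{"travel": [0,-0.7,0.04],"turn": 0}]}}

```text
time: 12.65
eef_pos: [0.5506, 0.0248, 0.2911]
orientation: [3.126, 0.306, -0.0]
contact_force: [0.3, -1.5, 0.1]
opening: 1.001
gripper_force: 0.0
```

>>> {"name": "play_rows", "arguments": {"targets": [{"travel": [0,0,0.3],"turn": 0},{"travel": [0,0,0.6],"turn": 0},{"travel": [0,0,0.8],"turn": 0},{"travel": [0,0,0.95],"turn": 0},{"travel": [0,0,0.95],"turn": 0},{"travel": [0,0,0.95],"turn": 0}]}}

```text
time: 13.25
eef_pos: [0.5511, 0.0242, 0.1969]
orientation: [3.127, 0.301, 0.001]
contact_force: [0.7, 0.1, -0.3]
opening: 0.997
gripper_force: 0.0
```

```bash
python3 - <<'E'
from l import *
s=st(); print((RB.inv().apply(np.array(s['eef_pos'])-BO)).round(4))
p=lid(); save(p,'s4')
cv2.imwrite('pics/d.png',cv2.resize(cv2.imread('pics/s4.png')[60:310,130:380],None,fx=2.2,fy=2.2))
E
```

```text
t 13.25 tcp [0.5511 0.0242 0.1969] rv [3.127e+00 3.010e-01 1.000e-03] F [ 0.7  0.1 -0.3] op 0.997 q [-0.099  0.093  1.778 -0.     1.27   1.28 ]
[-0.031  -0.0015  0.1969]
scene lid_edge [([-0.049, -0.001, 0.214], 0.96)]
scene lid_hinge [([0.077, 0.002, 0.077], 0.63)]
```

View pics/d.png

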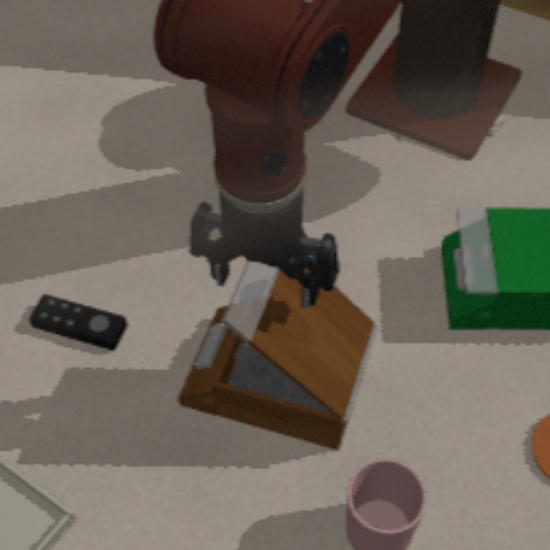

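The fingers straddle the lid edge, at about (220,270) and (310,290). Now I'll push it back slowly.

>>> {"name": "play_rows", "arguments": {"targets": [{"travel": [0,-0.1,0],"turn": 0},{"travel": [0,-0.2,0],"turn": 0},{"travel": [0,-0.28,-0.03],"turn": 0},{"travel": [0,-0.36,-0.06],"turn": 0},{"travel": [0,-0.44,-0.1],"turn": 0},{"travel": [0,-0.44,-0.1],"turn": 0}]}}

```text
time: 14.0
eef_pos: [0.5422, 0.0695, 0.2071]
orientation: [-3.126, -0.305, -0.002]
contact_force: [1.2, 0.1, -0.2]
opening: 1.002
gripper_force: 0.2
```

>>> {"name": "play_rows", "arguments": {"targets": [{"travel": [0,-0.04,-0.05],"turn": 0},{"travel": [0,-0.08,-0.1],"turn": 0},{"travel": [0,-0.12,-0.15],"turn": 0},{"travel": [0,-0.16,-0.2],"turn": 0},{"travel": [0,-0.2,-0.25],"turn": 0},{"travel": [0,-0.2,-0.27],"turn": 0}], "grip": 0.36}}

```text
time: 14.6
eef_pos: [0.5383, 0.0884, 0.2338]
orientation: [-3.127, -0.303, -0.001]
contact_force: [-0.3, -0.9, 0.6]
opening: 0.68
gripper_force: 0.1
```

```bash
python3 - <<'E'
from l import *
s=st(); print((RB.inv().apply(np.array(s['eef_pos'])-BO)).round(4), RB.inv().apply(s['contact_force']).round(1))
p=lid(); save(p,'s5')
E
```

```text
t 14.6 tcp [0.5383 0.0884 0.2338] rv [-3.127e+00 -3.030e-01 -1.000e-03] F [-0.3 -0.9  0.6] op 0.68 q [0.018 0.045 1.757 0.    1.339 1.395]
[ 0.0345 -0.0014  0.2338] [-0.8  0.5  0.6]
scene lid_edge [([0.008, -0.002, 0.253], 0.77)]
scene lid_hinge [([0.075, -0.001, 0.078], 0.56)]
```

>>> {"name": "play_rows", "arguments": {"targets": [{"travel": [0,-0.06,-0.04],"turn": 0},{"travel": [0,-0.12,-0.08],"turn": 0},{"travel": [0,-0.18,-0.12],"turn": 0},{"travel": [0,-0.23,-0.16],"turn": 0},{"travel": [0,-0.28,-0.2],"turn": 0},{"travel": [0,-0.28,-0.2],"turn": 0}], "grip": -0.36}}

```text
time: 15.35
eef_pos: [0.5332, 0.1161, 0.2543]
orientation: [-3.127, -0.304, -0.002]
contact_force: [0.5, -0.8, 0.2]
opening: 0.323
gripper_force: 0.2
```

>>> {"name": "play_rows", "arguments": {"targets": [{"travel": [0,-0.04,0],"turn": 0},{"travel": [0,-0.08,0],"turn": 0},{"travel": [0,-0.12,0],"turn": 0},{"travel": [0,-0.16,0],"turn": 0},{"travel": [0,-0.2,0],"turn": 0},{"travel": [0,-0.24,0],"turn": 0},{"travel": [0,-0.28,0],"turn": 0},{"travel": [0,-0.28,0],"turn": 0}]}}

```text
time: 16.15
eef_pos: [0.5274, 0.1433, 0.2533]
orientation: [-3.127, -0.303, 0.0]
contact_force: [0.3, 0.4, -0.3]
opening: 0.32
gripper_force: 0.0
```

```bash
python3 - <<'E'
from l import *
s=st(); print((RB.inv().apply(np.array(s['eef_pos'])-BO)).round(4), RB.inv().apply(s['contact_force']).round(1))
p=lid(); save(p,'s6')
E
```

```text
t 16.15 tcp [0.5274 0.1433 0.2533] rv [-3.127 -0.303  0.   ] F [ 0.3  0.4 -0.3] op 0.32 q [0.121 0.033 1.732 0.    1.376 1.498]
[ 0.0904 -0.0015  0.2533] [ 0.3 -0.4 -0.3]
scene lid_edge [([0.096, -0.004, 0.263], 0.55)]
scene lid_hinge [([0.077, -0.004, 0.075], 0.67)]
```

The lid is past vertical and resting on the rear finger. Next I'll ease it down to the stop.

>>> {"name": "play_rows", "arguments": {"targets": [{"travel": [0,-0.03,0],"turn": 0},{"travel": [0,-0.07,0],"turn": 0},{"travel": [0,-0.11,0.02],"turn": 0},{"travel": [0,-0.15,0.02],"turn": 0},{"travel": [0,-0.19,0.04],"turn": 0},{"travel": [0,-0.23,0.04],"turn": 0},{"travel": [0,-0.27,0.05],"turn": 0},{"travel": [0,-0.3,0.05],"turn": 0},{"travel": [0,-0.33,0.05],"turn": 0},{"travel": [0,-0.36,0.05],"turn": 0},{"travel": [0,-0.36,0.05],"turn": 0}]}}

```text
time: 17.4
eef_pos: [0.5206, 0.1784, 0.2484]
orientation: [-3.127, -0.303, -0.0]
contact_force: [0.2, 0.4, -0.0]
opening: 0.32
gripper_force: 0.0
```

```bash
python3 - <<'E'
from l import *
s=st(); print((RB.inv().apply(np.array(s['eef_pos'])-BO)).round(4), RB.inv().apply(s['contact_force']).round(1))
p=lid(); save(p,'s7'); lid('top')
cv2.imwrite('pics/e.png',cv2.resize(cv2.imread('pics/s7.png')[60:310,130:380],None,fx=2.2,fy=2.2))
E
```

```text
t 17.4 tcp [0.5206 0.1784 0.2484] rv [-3.127 -0.303 -0.   ] F [ 0.2  0.4 -0. ] op 0.32 q [0.187 0.046 1.728 0.    1.367 1.564]
[ 0.1262 -0.0017  0.2484] [ 0.4 -0.3 -0. ]
scene lid_edge [([0.133, -0.004, 0.256], 0.82)]
scene lid_hinge [([0.073, -0.002, 0.076], 0.76)]
top lid_edge [([0.136, -0.0, 0.257], 0.91)]
top lid_hinge [([0.077, 0.002, 0.078], 0.77)]
```

View pics/e.png

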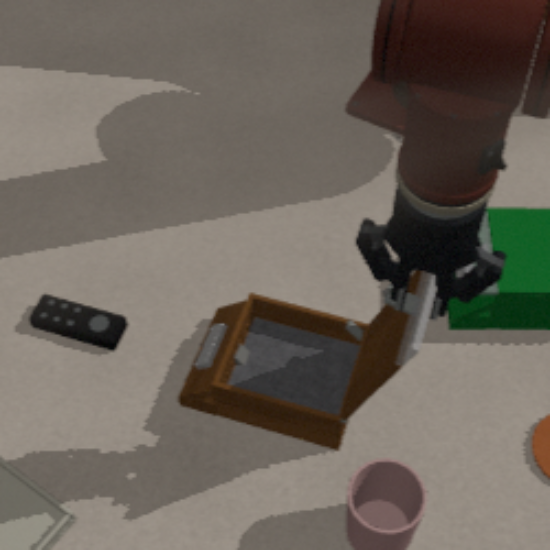

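The lid is at its stop, with its edge at (0.135, 0.256) in box x–z. Now I'll withdraw upward and go back to the remote.

>>> {"name": "play_rows", "arguments": {"targets": [{"travel": [0,-0.02,0],"turn": 0},{"travel": [0,-0.03,0],"turn": 0},{"travel": [0,-0.03,0],"turn": 0},{"travel": [0,-0.02,-0.1],"turn": 0},{"travel": [0,-0.02,-0.4],"turn": 0},{"travel": [0,-0.02,-0.8],"turn": 0},{"travel": [0,-0.02,-0.8],"turn": 0}]}}

```text
time: 18.4
eef_pos: [0.5229, 0.1805, 0.3359]
orientation: [-3.126, -0.302, -0.018]
contact_force: [-0.1, -0.3, 1.6]
opening: 0.319
gripper_force: 0.0
```

```bash
python3 - <<'E'
from l import *
s=st(); lid('scene'); lid('top')
plan((box(-0.1,-0.002,0.30),11.26),(box(-0.295,-0.0015,0.12),101.26))
E
```

```text
t 18.4 tcp [0.5229 0.1805 0.3359] rv [-3.126 -0.302 -0.018] F [-0.1 -0.3  1.6] op 0.319 q [ 0.19  -0.003  1.615 -0.     1.518  1.568]
scene lid_edge [([0.136, -0.0, 0.254], 0.67), ([-0.103, 0.005, 0.048], 0.33)]
scene lid_hinge [([0.076, 0.0, 0.077], 0.96)]
top lid_edge [([0.138, -0.001, 0.26], 0.64)]
top lid_hinge [([0.075, -0.001, 0.079], 0.8), ([0.003, -0.002, -0.002], 0.22)]
-> [ 0.565 -0.043  0.3  ] 11.26
[0.008, 1.0, 0.118] -0.007 rows>=2.0
[0.005, 1.0, 0.117] -0.0 rows>=2.0
[0.001, 0.279, 0.033] -0.0 rows>=0.6
-> [ 0.603 -0.235  0.12 ] 101.26
[-0.002, 1.0, 0.923] -1.0 rows>=3.3
[-0.457, 0.832, 0.877] -1.0 rows>=3.3
[-0.0, 0.0, 0.0] -1.0 rows>=3.3
[-0.0, -0.0, 0.0] -0.142 rows>=0.5
```

>>> {"name": "play_rows", "arguments": {"targets": [{"travel": [0,0.35,0],"turn": 0},{"travel": [0,0.7,0.05],"turn": 0},{"travel": [0,1,0.1],"turn": 0},{"travel": [0,1,0.1],"turn": 0}], "grip": 1}}

```text
time: 19.1
eef_pos: [0.5391, 0.0788, 0.3161]
orientation: [3.127, 0.297, -0.006]
contact_force: [0.2, 1.2, 0.9]
opening: 0.977
gripper_force: 0.0
```

>>> {"name": "play_rows", "arguments": {"targets": [{"travel": [0,0.35,0],"turn": -0.33},{"travel": [0,0.7,0.05],"turn": -0.67},{"travel": [0,1,0.1],"turn": -1},{"travel": [0,1,0.1],"turn": -1}]}}

```text
time: 19.5
eef_pos: [0.5583, -0.0187, 0.3064]
orientation: [-2.953, -1.069, 0.005]
contact_force: [-0.2, 0.6, 0.0]
opening: 0.998
gripper_force: 0.0
```

```bash
python3 - <<'E'
from l import *
s=st()
p=bot.grab_frame('scene')
d=bot.outline_of(p,'remote_center')[0]; c=RB.inv().apply(cloud(p,d['region'])-BO); t=c[(c[:,2]>.017)&(c[:,2]<.026)]
print(d['confidence'],'remote',[np.round(x,4) for x in cv2.minAreaRect(t[:,:2].astype(np.float32))])
plan((box(-0.295,-0.0015,0.12),101.26))
E
```

```text
t 19.5 tcp [ 0.5583 -0.0187  0.3064] rv [-2.953 -1.069  0.005] F [-0.2  0.6  0. ] op 0.998 q [-1.740e-01  3.300e-02  1.633e+00 -1.000e-03  1.479e+00  7.020e-01]
0.89 remote [array([-0.2768, -0.0022]), array([0.0413, 0.1121]), np.float64(89.6054)]
-> [ 0.603 -0.235  0.12 ] 101.26
[-0.534, 1.0, 0.952] -1.0 rows>=3.3
[-0.916, 0.6, 0.919] -1.0 rows>=3.3
[0.001, -0.0, 0.0] -0.151 rows>=0.5
```

>>> {"name": "play_rows", "arguments": {"targets": [{"travel": [-0.18,0.33,0.3],"turn": -0.33},{"travel": [-0.36,0.67,0.6],"turn": -0.67},{"travel": [-0.53,1,0.95],"turn": -1},{"travel": [-0.53,1,0.95],"turn": -1},{"travel": [-0.53,1,0.95],"turn": -1}]}}

```text
time: 20.1
eef_pos: [0.5808, -0.1266, 0.2111]
orientation: [-2.598, -1.76, 0.003]
contact_force: [-0.2, 0.5, -0.4]
opening: 1.001
gripper_force: 0.0
```

>>> {"name": "play_rows", "arguments": {"targets": [{"travel": [-0.3,0.2,0.3],"turn": -0.33},{"travel": [-0.6,0.4,0.6],"turn": -0.67},{"travel": [-0.92,0.6,0.92],"turn": -1},{"travel": [-0.92,0.6,0.92],"turn": -1},{"travel": [-0.92,0.6,0.92],"turn": -1}]}}

```text
time: 20.6
eef_pos: [0.6035, -0.2339, 0.1204]
orientation: [-2.083, -2.349, -0.0]
contact_force: [0.6, -0.7, 0.7]
opening: 1.0
gripper_force: 0.0
```

```bash
python3 - <<'E'
from l import *
s=st()
plan((box(-0.295,-0.002,0.12),101.26),(box(-0.295,-0.002,0.028),101.26))
E
```

```text
t 20.6 tcp [ 0.6035 -0.2339  0.1204] rv [-2.083 -2.349 -0.   ] F [ 0.6 -0.7  0.7] op 1.0 q [-4.920e-01  3.930e-01  1.573e+00  1.000e-03  1.178e+00 -6.120e-01]
-> [ 0.603 -0.235  0.12 ] 101.26
[-0.006, -0.004, 0.004] -0.153 rows>=0.5
-> [ 0.603 -0.235  0.028] 101.26
[-0.0, -0.0, 0.92] -0.0 rows>=1.8
```

>>> {"name": "play_rows", "arguments": {"targets": [{"travel": [0,0,0.1],"turn": -0.15},{"travel": [0,0,0.3],"turn": -0.15},{"travel": [0,0,0.6],"turn": -0.15},{"travel": [0,0,0.8],"turn": -0.15},{"travel": [0,0,0.91],"turn": -0.15},{"travel": [0,0,0.91],"turn": -0.15}]}}

```text
time: 21.2
eef_pos: [0.6036, -0.2332, 0.0301]
orientation: [-1.992, -2.428, -0.0]
contact_force: [0.6, 0.0, 0.3]
opening: 1.0
gripper_force: 0.0
```

>>> {"name": "play_rows", "arguments": {"targets": [{"travel": [0,0,0],"turn": 0},{"travel": [0,0,0],"turn": 0},{"travel": [0,0,0],"turn": 0},{"travel": [0,0,0],"turn": 0},{"travel": [0,0,0],"turn": 0},{"travel": [0,0,0],"turn": 0},{"travel": [0,0,0],"turn": 0}], "grip": -1, "grip_force": 50}}

```text
time: 21.9
eef_pos: [0.6047, -0.2353, 0.0322]
orientation: [1.991, 2.427, 0.001]
contact_force: [-0.4, -0.2, 6.6]
opening: 0.473
gripper_force: 52.4
```

>>> {"name": "play_rows", "arguments": {"targets": [{"travel": [0,0,-0.1],"turn": 0},{"travel": [0,0,-0.4],"turn": 0},{"travel": [0,0,-0.8],"turn": 0},{"travel": [0,0,-1],"turn": 0},{"travel": [0,0,-1],"turn": 0},{"travel": [0,0,-1],"turn": 0}]}}

```text
time: 22.5
eef_pos: [0.6033, -0.2347, 0.1303]
orientation: [1.992, 2.429, 0.0]
contact_force: [0.0, 0.5, -1.6]
opening: 0.475
gripper_force: 51.6
```

```bash
python3 - <<'E'
from l import *
s=st(); tcp=RB.inv().apply(np.array(s['eef_pos'])-BO); print('tcp box',tcp.round(4))
p=bot.grab_frame('scene'); save(p,'s8')
d=bot.outline_of(p,'remote_center')[0]; c=RB.inv().apply(cloud(p,d['region'])-BO)
t=c[(c[:,2]<tcp[2]+.004)&(c[:,2]>tcp[2]-.012)]
print(d['confidence'],len(c),'x',np.percentile(t[:,0]-tcp[0],[1,99]).round(4),'y',np.percentile(t[:,1],[2,98]).round(4),'zfit',np.polyfit(t[:,0]-tcp[0],t[:,2]-tcp[2],1).round(4))
plan((box(-0.018,0.002,0.14),101.26),(box(-0.018,0.002,0.068),101.26))
E
```

```text
t 22.5 tcp [ 0.6033 -0.2347  0.1303] rv [1.992 2.429 0.   ] F [ 0.   0.5 -1.6] op 0.475 q [-0.493  0.381  1.569 -0.     1.192 -0.69 ]
tcp box [-0.2951 -0.0021  0.1303]
0.62 530 x [-0.0081  0.0727] y [-0.0217  0.0167] zfit [ 0.0002 -0.0098]
-> [0.545 0.036 0.14 ] 101.26
[1.0, -0.011, -0.043] 0.001 rows>=2.0
[1.0, -0.011, -0.043] -0.0 rows>=2.0
[0.763, -0.009, -0.032] -0.0 rows>=1.5
-> [0.545 0.036 0.068] 101.26
[-0.0, -0.0, 0.72] -0.0 rows>=1.4
```

>>> {"name": "play_rows", "arguments": {"targets": [{"travel": [0.3,0,-0.04],"turn": 0},{"travel": [0.6,0,-0.04],"turn": 0},{"travel": [1,0,-0.04],"turn": 0},{"travel": [1,-0.01,-0.04],"turn": 0}]}}

```text
time: 23.0
eef_pos: [0.5805, -0.1321, 0.1315]
orientation: [-1.984, -2.427, 0.001]
contact_force: [0.4, 1.0, -2.1]
opening: 0.476
gripper_force: 51.6
```

>>> {"name": "play_rows", "arguments": {"targets": [{"travel": [0.4,0,-0.04],"turn": 0},{"travel": [0.7,0,-0.04],"turn": 0},{"travel": [1,0,-0.04],"turn": 0},{"travel": [1,-0.01,-0.04],"turn": 0}]}}

```text
time: 23.4
eef_pos: [0.5606, -0.036, 0.1363]
orientation: [-1.986, -2.429, 0.002]
contact_force: [0.1, -0.6, -1.3]
opening: 0.477
gripper_force: 51.6
```

>>> {"name": "play_rows", "arguments": {"targets": [{"travel": [0.3,0,-0.03],"turn": 0},{"travel": [0.55,0,-0.03],"turn": 0},{"travel": [0.7,0,-0.03],"turn": 0},{"travel": [0.76,-0.01,-0.03],"turn": 0},{"travel": [0.76,-0.01,-0.03],"turn": 0}]}}

```text
time: 23.9
eef_pos: [0.5462, 0.0353, 0.1407]
orientation: [-1.991, -2.43, 0.001]
contact_force: [-0.2, -0.5, -1.0]
opening: 0.473
gripper_force: 51.6
```

```bash
python3 - <<'E'
from l import *
s=st(); tcp=RB.inv().apply(np.array(s['eef_pos'])-BO); print('tcp box',tcp.round(4))
p=lid(); save(p,'s9')
cv2.imwrite('pics/f.png',cv2.resize(cv2.imread('pics/s9.png')[110:310,160:360],None,fx=2.5,fy=2.5))
plan((box(-0.018,0.0,0.069),101.26))
E
```

```text
t 23.9 tcp [0.5462 0.0353 0.1407] rv [-1.991e+00 -2.430e+00  1.000e-03] F [-0.2 -0.5 -1. ] op 0.473 q [-0.079  0.147  1.833 -0.     1.163 -0.277]
tcp box [-0.0191  0.0011  0.1407]
scene lid_edge [([0.137, 0.001, 0.254], 0.69)]
scene lid_hinge [([0.074, 0.001, 0.078], 0.64)]
-> [0.547 0.037 0.069] 101.26
[0.021, 0.008, 0.722] -0.001 rows>=1.4
```

View pics/f.png

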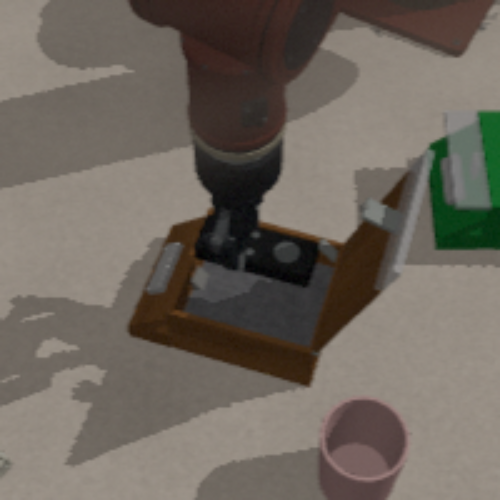

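The remote is level above the open box, at about (265,250), with the lid standing at its stop. Next I'll lower it slowly.

>>> {"name": "play_rows", "arguments": {"targets": [{"travel": [0.01,0.01,0.1],"turn": 0},{"travel": [0.01,0.01,0.2],"turn": 0},{"travel": [0.01,0.01,0.3],"turn": 0},{"travel": [0.01,0.01,0.4],"turn": 0},{"travel": [0.01,0.01,0.5],"turn": 0},{"travel": [0.01,0.01,0.6],"turn": 0},{"travel": [0.01,0.01,0.66],"turn": 0},{"travel": [0.01,0.01,0.7],"turn": 0},{"travel": [0.01,0.01,0.7],"turn": 0},{"travel": [0.01,0.01,0.7],"turn": 0}]}}

```text
time: 25.05
eef_pos: [0.5476, 0.0366, 0.0716]
orientation: [1.992, 2.429, 0.0]
contact_force: [-0.1, -0.2, -1.1]
opening: 0.479
gripper_force: 51.6
```

>>> {"name": "play_rows", "arguments": {"targets": [{"travel": [0,0,0.01],"turn": 0},{"travel": [0,0,0.02],"turn": 0},{"travel": [0,0,0.03],"turn": 0},{"travel": [0,0,0.03],"turn": 0}]}}

```text
time: 25.45
eef_pos: [0.5472, 0.0365, 0.0683]
orientation: [-1.992, -2.429, 0.0]
contact_force: [-0.3, -0.2, -1.1]
opening: 0.473
gripper_force: 51.6
```

>>> {"name": "play_rows", "arguments": {"targets": [{"travel": [0,0,0.01],"turn": 0},{"travel": [0,0,0.015],"turn": 0},{"travel": [0,0,0.02],"turn": 0},{"travel": [0,0,0.02],"turn": 0}]}}

```text
time: 25.85
eef_pos: [0.5474, 0.0365, 0.0672]
orientation: [-1.992, -2.429, 0.0]
contact_force: [-3.4, 0.1, 6.0]
opening: 0.477
gripper_force: 52.4
```

It's on the floor. I'll release with a limited opening and then lift away.

>>> {"name": "play_rows", "arguments": {"targets": [{"travel": [0,0,0],"turn": 0},{"travel": [0,0,0],"turn": 0},{"travel": [0,0,0],"turn": 0},{"travel": [0,0,0],"turn": 0},{"travel": [0,0,0],"turn": 0},{"travel": [0,0,-0.2],"turn": 0},{"travel": [0,0,-0.5],"turn": 0},{"travel": [0,0,-0.8],"turn": 0},{"travel": [0,0,-1],"turn": 0},{"travel": [0,0,-1],"turn": 0}], "grip": 0.35, "grip_force": 20}}

```text
time: 26.85
eef_pos: [0.5497, 0.0364, 0.17]
orientation: [1.989, 2.425, 0.006]
contact_force: [-0.5, 0.3, 0.2]
opening: 0.675
gripper_force: 0.0
```

>>> {"name": "play_rows", "arguments": {"targets": [{"travel": [-0.3,0,-0.2],"turn": 0},{"travel": [-0.7,0,-0.6],"turn": 0},{"travel": [-1,0,-1],"turn": 0},{"travel": [-1,0,-1],"turn": 0}]}}

```text
time: 27.25
eef_pos: [0.5695, -0.0651, 0.271]
orientation: [1.991, 2.42, 0.004]
contact_force: [1.7, -0.1, -0.4]
opening: 0.677
gripper_force: 0.0
```

>>> {"name": "play_rows", "arguments": {"targets": [{"travel": [-0.3,0,0],"turn": 0},{"travel": [-0.7,0,0],"turn": 0},{"travel": [-1,0,0],"turn": 0},{"travel": [-1,0,0],"turn": 0},{"travel": [-1,0,0],"turn": 0}]}}

```text
time: 27.75
eef_pos: [0.5858, -0.1595, 0.2644]
orientation: [-1.992, -2.426, 0.0]
contact_force: [-1.0, 0.3, 0.6]
opening: 0.676
gripper_force: 0.0
```

```bash
python3 - <<'E'
from l import *
st()
p=lid(); save(p,'s10')
d=bot.outline_of(p,'remote_center')[0]; c=RB.inv().apply(cloud(p,d['region'])-BO); print(d['confidence'],len(c))
t=c[(c[:,2]>.05)&(c[:,2]<.065)]; print([np.round(x,4) for x in cv2.minAreaRect(t[:,:2].astype(np.float32))], 'z fit',np.linalg.lstsq(np.c_[t[:,:2],np.ones(len(t))],t[:,2],rcond=None)[0].round(3))
for l in ['coaster','cup']: print(l,[np.round(d['xyz'],3) for d in bot.spot_point(p,l)])
cv2.imwrite('pics/g.png',cv2.resize(cv2.imread('pics/s10.png')[110:310,160:400],None,fx=2.5,fy=2.5))
E
```

```text
t 27.75 tcp [ 0.5858 -0.1595  0.2644] rv [-1.992 -2.426  0.   ] F [-1.   0.3  0.6] op 0.676 q [-3.960e-01  1.730e-01  1.560e+00  1.000e-03  1.411e+00 -5.920e-01]
scene lid_edge [([0.136, -0.001, 0.256], 0.6)]
scene lid_hinge [([0.075, -0.001, 0.076], 0.56)]
0.93 727
[array([-0.0021, -0.0009]), array([0.1139, 0.0424]), np.float64(0.1427)] z fit [-0.001  0.041  0.057]
coaster [array([ 0.467,  0.379, -0.003])]
cup [array([0.657, 0.22 , 0.002])]
```

View pics/g.png

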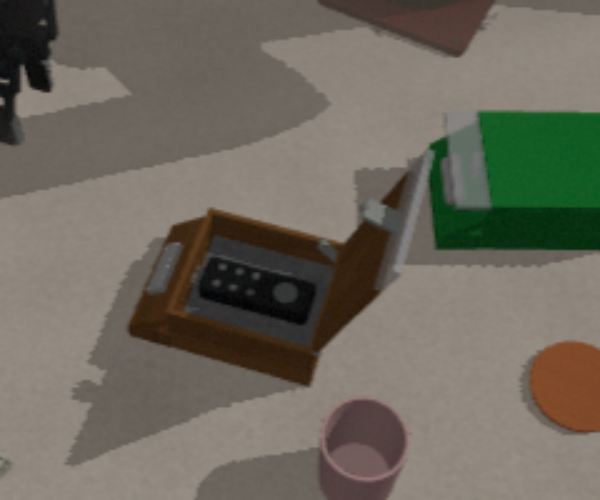

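The remote lies flat in the box, buttons up, at about (258,290). The lid stands open at its stop, the coaster and cup have not moved, and the arm is clear of everything.

```bash
python3 -c "
from bench import bot
print(bot.hand_in())"
```

```text
the job is handed in; nothing more can be done
None
```

The job is done and handed in at about 28 s, with no verdict returned: lid popped by pressing the bar with the remote held in the gripper (a vertical finger couldn't reach under the lip), eased back to its stop, the remote flat in the box with its buttons up, and the coaster and cup undisturbed.

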